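Load the ground stoppers into the wash rack in order

ROBOT

A 6-joint arm with a two-finger parallel gripper is mounted at the origin on the work surface. World frame = base frame: x ahead of the robot, y to its left, z up, the work surface at z = 0. Lengths are in mm, angles in rad, forces in N, time in s.
With the tool pointing down it reaches from about 400 to 925 mm from the base axis. Payload 12.5 kg.
Tool frame: the origin (TCP) lies between the finger pads; the fingertips stand 11 mm ahead of it and the grasp point (between the pads) lies 8 mm behind it (env.tip_extent is the distance from the TCP to the fingertips, in mm); x points along the fingers, z is the direction in which the jaws open and shut, and the axes are right-handed (so a half turn about x gives the same grasp; the last joint's range is limited). The gripper opens to 95 mm and grips with 3 to 60 N. Pads are 20 mm wide; open, the fingers measure 119 mm over their backs; the gripper's body (75 mm by 180 mm) begins 59 mm behind the grasp point.
Start: joints at [0.994, 0.491, 1.559, -0, 1.092, -0.106], TCP at [283.488, 557.031, 197.061] pointing down, gripper open.
Joint ranges: [-3.1, 3.1], [-0.84, 2.19], [0.05, 2.79], [-1.13, 4.28], [0.06, 2.93], [-2.69, 2.69]. Speed limits (rad/s): [2.22, 2.22, 2.79, 3.14, 3.14, 3.14].

INTERFACE

Orientations are given as [roll, pitch, yaw] about the fixed x, y, z axes, in that order (R = Rz(yaw) Ry(pitch) Rx(roll)).
In Python, from cell import status, imaging, env gives the robot as it stands. The module is installed in compiled form; this text tells all that it offers.
- The arm moves only by the tool apply_moves, never from a script. Its argument "increments" is a list of rows, each a list of 5 numbers: the closure, from 0 (fully open) to 1 (shut), then the shift along the tool's x, y, z in mm, then the turn about the tool's x in degrees. A call has 1 to 10 rows; each row shifts and turns the commanded pose from where the row before left it, along the tool's axes as they then stand; what a row does not reach is not made up. A row lasts 1/10 s, in which the tool goes at most 50 mm and 8.59 degrees, less where a joint would pass 70% of its speed; a pose out of reach is approached as far as the arm can. A call with a gripper value outside its range is refused whole. The fingers move at their own pace and stop on an object; the grip force is fixed at half the most. Time passes only in rows, so rows that do not move let the fingers close. It gives the time, the measured TCP pose, the force and the opening at its end, in the units of the state.
- status.state(): the state, without advancing time (a new reading comes with each control period).
- imaging.read_camera(name): name is "scene" or "top" or "wrist"; returns a dict with "pixels" (384x512x3 uint8, red, green, blue), "fovy" (degrees; the focal length in pixels is half the picture's height over the tangent of half this angle, whatever the lens; pixels are square), "cx", "cy" (the principal point, pixels), "distortion" ([k1, k2, p1, p2, k3] as OpenCV has them; the pictures are not rectified), "R" (3x3) and "t" (3): a world point X has camera coordinates R X + t. Camera axes: x right, y down, z forward; pixel columns grow to the right and rows downward; lengths in mm; the calibration is good to about 2 mm. A picture is of the moment at which its call begins. There is no depth.
- env.job_done(): hands the job in, once; it reports no verdict.
The state is a dict: "t": time; "joints": joint angles; "qvel": joint speeds; "tau": joint torques, N m; "eef_pos": TCP position; "tcp_rot": TCP orientation; "ft_force": force on the tool from outside, world axes, zero at the start; "moment": the same for the moment, N m; "opening": opening from 0.0 (shut) to 1.0 (fully open).
Only numpy, scipy, OpenCV 4.12 (cv2) and the standard library are available. Lean on these libraries where they do the work, as an engineer would, in place of code of your own. Each camera call takes 0.05 s, during which the arm holds its last target. There are 200 camera calls.

TASK

Each of the four glass stoppers has just been ground to fit its own decanter, and their order in the row is all that tells which belongs to which. Move them one by one from the wooden blocks in the grinder's tray to the steel wash rack, keeping the same order from left to right, one to a hole. It is glass: lower each until its collar rests flat on the rack, do not drop any, and let go of it there.

Things in the scene. Friction and masses are not known exactly. Their poses are not given: they have to be found in the camera images.
- ball_knob (a point): Ball stopper: the knob is a ball 38 mm across. Clear glass. Below the knob: a flat collar 38 mm across, then a tapered shank 30 mm long (21 mm thick at the collar, 13 at the foot). This point: knob's centre, 27 mm above the collar's underside; z is the stopper's axis, up. Total height 76 mm, 0.1 kg.
- mushroom_knob (a point): Mushroom stopper: a broad, flat round knob, 52 mm across, 31 mm high. Clear glass. Below the knob: a flat collar 38 mm across, then a tapered shank 30 mm long (21 mm thick at the collar, 13 at the foot). This point: knob's centre, 26 mm above the collar's underside; z is the stopper's axis, up. The knob's upright side spans 10 mm below to 8 mm above it. Total height 72 mm, 0.13 kg.
- obelisk_knob (a point): Obelisk stopper, the tallest: a square pillar 26 x 26 x 44 mm high with a pointed top, its sides facing x and y. Clear glass. Below the knob: a flat collar 38 mm across, then a tapered shank 30 mm long (21 mm thick at the collar, 13 at the foot). This point: knob's centre, 34 mm above the collar's underside; z is the stopper's axis, up. Total height 102 mm, 0.1 kg.
- disc_knob (a point): Disc stopper: a round disc on edge, 50 mm across, 18 mm thick, a narrow bar from above; its flat faces look along x and -x. Clear glass. Below the knob: a flat collar 38 mm across, then a tapered shank 30 mm long (21 mm thick at the collar, 13 at the foot). This point: knob's centre, 34 mm above the collar's underside; z is the stopper's axis, up. Total height 89 mm, 0.1 kg.
- block_ball: The beech block in which the ball stopper stands at the start, 66 x 72 x 44 mm high, with one upright hole 29 mm wide and 36 mm deep in its top. All four look alike and are fixed in the tray, so they keep showing each stopper's place in the row. Origin: centre of its underside, 6 mm above the bench; top 50 mm above the bench; y along the row.
- block_mushroom: The beech block in which the mushroom stopper stands at the start, 66 x 72 x 44 mm high, with one upright hole 29 mm wide and 36 mm deep in its top. All four look alike and are fixed in the tray, so they keep showing each stopper's place in the row. Origin: centre of its underside, 6 mm above the bench; top 50 mm above the bench; y along the row.
- block_obelisk: The beech block in which the obelisk stopper stands at the start, 66 x 72 x 44 mm high, with one upright hole 29 mm wide and 36 mm deep in its top. All four look alike and are fixed in the tray, so they keep showing each stopper's place in the row. Origin: centre of its underside, 6 mm above the bench; top 50 mm above the bench; y along the row.
- block_disc: The beech block in which the disc stopper stands at the start, 66 x 72 x 44 mm high, with one upright hole 29 mm wide and 36 mm deep in its top. All four look alike and are fixed in the tray, so they keep showing each stopper's place in the row. Origin: centre of its underside, 6 mm above the bench; top 50 mm above the bench; y along the row.
- tray: Shallow aluminium tray, 80 x 344 mm, rim 20 mm, with the four beech blocks in a row; fixed. Origin: centre of its underside, on the bench. y: along the row to the robot's left; places at y = 120, 40, -40, -120 mm. Stoppers stand with the collar on the block's top. More room for fingers across the row than along it. Either rack may be the nearer one.
- wash_rack: Stainless wash rack, empty at the start, fixed: a steel sheet 74 x 330 mm, 6 mm thick, on two end legs, with four holes 29 mm wide. Origin: midway between the legs, on the bench; sheet top at z = 56 mm, open below. y: along the row to the robot's left; holes at x = 0, y = 120, 40, -40, -120 mm. Home: shank through a hole, collar flat on the sheet.
Not all that is in view belongs to the job. Leave any pink look-alike of the part that bears obelisk_knob alone.

How it is judged (in metres and radians):
At the end, for the whole second after the job is handed in: Every stopper stands in the wash-rack hole with the same place from the left as its block has in the tray: knob within 9 mm of the hole's centre in x and y, collar down on the sheet (height within 4 mm), upright within 0.1 rad, released, at rest (((y of block_ball in the frame of tray between 0.095 and 0.145 m and y of ball_knob in the frame of wash_rack between 0.111 and 0.129 m) or (y of block_ball in the frame of tray between 0.015 and 0.065 m and y of ball_knob in the frame of wash_rack between 0.031 and 0.049 m) or (y of block_ball in the frame of tray between -0.065 and -0.015 m and y of ball_knob in the frame of wash_rack between -0.049 and -0.031 m) or (y of block_ball in the frame of tray between -0.145 and -0.095 m and y of ball_knob in the frame of wash_rack between -0.129 and -0.111 m)) and x of ball_knob in the frame of wash_rack between -0.009 and 0.009 m and z of ball_knob in the frame of wash_rack between 0.079 and 0.087 m and angle between each of ball_knob, mushroom_knob, obelisk_knob, disc_knob's own z axis and vertical below 0.1 rad and linear speed of each of ball, mushroom, obelisk, disc below 0.03 m/s and contact force between each of ball, mushroom, obelisk, disc and the fingers below 0.05 N and ((y of block_mushroom in the frame of tray between 0.095 and 0.145 m and y of mushroom_knob in the frame of wash_rack between 0.111 and 0.129 m) or (y of block_mushroom in the frame of tray between 0.015 and 0.065 m and y of mushroom_knob in the frame of wash_rack between 0.031 and 0.049 m) or (y of block_mushroom in the frame of tray between -0.065 and -0.015 m and y of mushroom_knob in the frame of wash_rack between -0.049 and -0.031 m) or (y of block_mushroom in the frame of tray between -0.145 and -0.095 m and y of mushroom_knob in the frame of wash_rack between -0.129 and -0.111 m)) and x of mushroom_knob in the frame of wash_rack between -0.009 and 0.009 m and z of mushroom_knob in the frame of wash_rack between 0.078 and 0.086 m and ((y of block_obelisk in the frame of tray between 0.095 and 0.145 m and y of obelisk_knob in the frame of wash_rack between 0.111 and 0.129 m) or (y of block_obelisk in the frame of tray between 0.015 and 0.065 m and y of obelisk_knob in the frame of wash_rack between 0.031 and 0.049 m) or (y of block_obelisk in the frame of tray between -0.065 and -0.015 m and y of obelisk_knob in the frame of wash_rack between -0.049 and -0.031 m) or (y of block_obelisk in the frame of tray between -0.145 and -0.095 m and y of obelisk_knob in the frame of wash_rack between -0.129 and -0.111 m)) and x of obelisk_knob in the frame of wash_rack between -0.009 and 0.009 m and z of obelisk_knob in the frame of wash_rack between 0.086 and 0.094 m and ((y of block_disc in the frame of tray between 0.095 and 0.145 m and y of disc_knob in the frame of wash_rack between 0.111 and 0.129 m) or (y of block_disc in the frame of tray between 0.015 and 0.065 m and y of disc_knob in the frame of wash_rack between 0.031 and 0.049 m) or (y of block_disc in the frame of tray between -0.065 and -0.015 m and y of disc_knob in the frame of wash_rack between -0.049 and -0.031 m) or (y of block_disc in the frame of tray between -0.145 and -0.095 m and y of disc_knob in the frame of wash_rack between -0.129 and -0.111 m)) and x of disc_knob in the frame of wash_rack between -0.009 and 0.009 m and z of disc_knob in the frame of wash_rack between 0.086 and 0.094 m); the robot touches nothing.
It fails at once if the ball stopper is dropped (falls free of the fingers faster than 0.8 m/s, about 33 mm) or ends up lying on the bench ((linear speed of ball above 0.8 m/s and contact force between ball and the fingers below 0.02 N) or height (world z) of ball_knob below 0.045 m).
It fails at once if the mushroom stopper is dropped (falls free of the fingers faster than 0.8 m/s, about 33 mm) or ends up lying on the bench ((linear speed of mushroom above 0.8 m/s and contact force between mushroom and the fingers below 0.02 N) or height (world z) of mushroom_knob below 0.045 m).
It fails at once if the obelisk stopper is dropped (falls free of the fingers faster than 0.8 m/s, about 33 mm) or ends up lying on the bench ((linear speed of obelisk above 0.8 m/s and contact force between obelisk and the fingers below 0.02 N) or height (world z) of obelisk_knob below 0.045 m).
It fails at once if the disc stopper is dropped (falls free of the fingers faster than 0.8 m/s, about 33 mm) or ends up lying on the bench ((linear speed of disc above 0.8 m/s and contact force between disc and the fingers below 0.02 N) or height (world z) of disc_knob below 0.045 m).
It also fails if it takes over 88 s, if anything falls off the work surface, if the arm or the gripper's body presses on something with over 40 N, if the wrist force passes 120 N, or if a joint passes its speed limit or range.

## Working session

There is one attempt and no reset: what is moved stays moved. The work goes in short steps, Python scripts to look and compute and a tool call to move; the robot and the scene stay as the last step left them, time stands still between calls to the robot, and variables do not carry over. Pictures are saved under pics/ and viewed, about 12 in all and at most 16, crops included, and the job is handed in when it is done.

Besides the shell and the picture viewer there is one more tool, called after ">>>" by a JSON object that holds its "fn" and its "kwargs", one argument or row to a line. apply_moves: Moves the arm, as the interface text tells. Its arguments: {"type":"object","properties":{"increments":{"type":"array"}},"required":["increments"]}

```bash
mkdir -p pics; cat > h.py <<'E'
import numpy as np, cv2
from cell import status, imaging, env
def K(c):
    h=c["pixels"].shape[0]; f=h/2/np.tan(np.radians(c["fovy"])/2)
    return np.array([[f,0,c["cx"]],[0,f,c["cy"]],[0,0,1.]])
def cast(c,uv,z):
    p=cv2.undistortPoints(np.array(uv,float).reshape(-1,1,2),K(c),np.array(c["distortion"],float)).reshape(-1,2)
    R=np.array(c["R"]);t=np.array(c["t"]); o=-R.T@t
    d=np.c_[p,np.ones(len(p))]@R
    return o+d*((np.asarray(z)-o[2])/d[:,2])[:,None]
def proj(c,X):
    return cv2.projectPoints(np.array(X,float).reshape(-1,1,3),cv2.Rodrigues(np.array(c["R"]))[0],np.array(c["t"],float),K(c),np.array(c["distortion"],float))[0].reshape(-1,2)
def save(c,n,crop=None,s=1):
    im=c["pixels"][:,:,::-1]
    if crop: im=im[crop[1]:crop[3],crop[0]:crop[2]]
    cv2.imwrite(n,cv2.resize(im,None,fx=s,fy=s,interpolation=cv2.INTER_CUBIC))
E
python3 - <<'E'
from h import *
import pickle
for n in("scene","top","wrist"):
    c=imaging.read_camera(n); pickle.dump(c,open(n+".pkl","wb")); save(c,f"pics/{n}0.png",s=1.5)
    print(n,c["fovy"],c["distortion"],-np.array(c["R"]).T@np.array(c["t"]))
print(status.state())
E
```

```text
scene 43.473169129713696 [-0.19856702  0.          0.          0.          0.        ] [895.72357134 352.25680357 794.78021826]
top 53.893594100311304 [-0.08916418  0.          0.          0.          0.        ] [449.31455963 -47.82391648 809.32866689]
wrist 71.22603459738065 [0.01918418 0.         0.         0.         0.        ] [221.04204604 587.67279132 384.4841849 ]
{'t': 0.15, 'joints': array([ 9.94390343e-01,  4.91396934e-01,  1.55926101e+00, -1.65364311e-05,
        1.09169084e+00, -1.05604920e-01]), 'qvel': array([-0.0009914 , -0.00282378, -0.00026728, -0.00073574,  0.0005893 ,
        0.00151864]), 'tau': array([ 2.76137129e-03, -6.12886691e+01, -2.58285123e+01,  6.93513360e-02,
        4.72543132e-02, -1.14722579e-04]), 'eef_pos': array([283.39640995, 556.87162526, 196.62769026]), 'tcp_rot': array([ 3.05538502,  1.57004005, -2.12779739]), 'ft_force': array([-0.44943738,  0.13205225, -0.13535903]), 'moment': array([ 0.02567133,  0.00057439, -0.0213159 ]), 'opening': 0.9994243438891715}
```

View pics/top0.png

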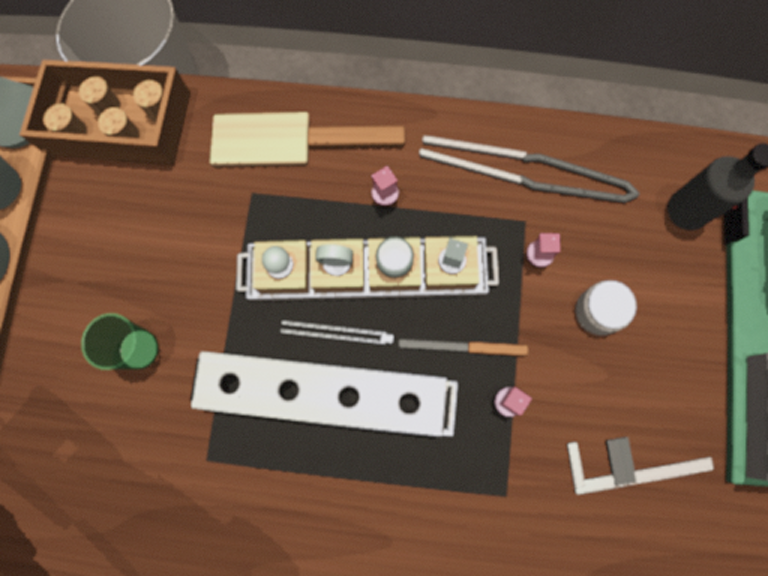

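View pics/scene0.png

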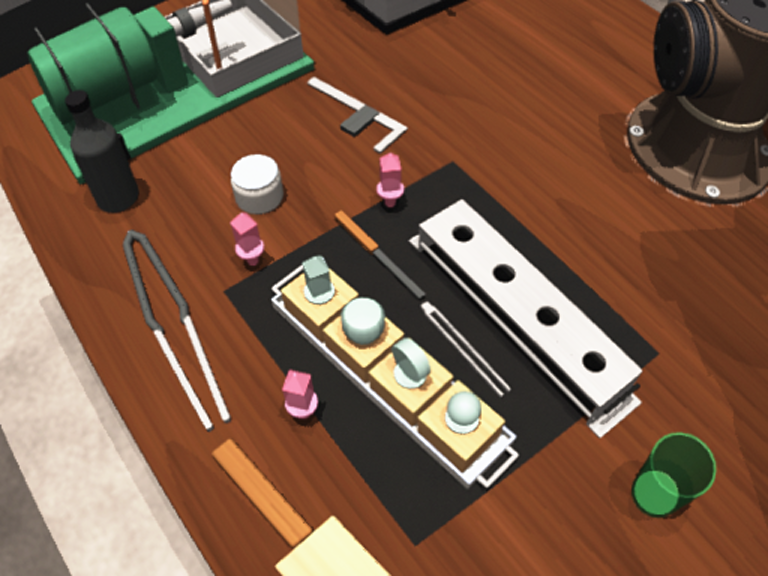

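Top view (1.5× px): the row from the left is ball (275,262), disc (335,258), mushroom (395,257), obelisk (455,253). The rack is nearer the robot, with its holes at (230,383) to (409,403). There are three pink obelisks at (385,187), (545,248) and (512,402), which I will leave alone. The clear grey-glass one on the right-hand block is the obelisk meant.

```bash
python3 - <<'E'
from h import *
import pickle
c=pickle.load(open("top.pkl","rb")); s=pickle.load(open("scene.pkl","rb"))
g=c["pixels"].astype(int)
# rack holes in both views
def holes(c,box):
    x0,y0,x1,y1=box; g=cv2.cvtColor(c["pixels"],cv2.COLOR_RGB2GRAY)[y0:y1,x0:x1]
    m=(g<100).astype(np.uint8); n,l,st,ce=cv2.connectedComponentsWithStats(m)
    return [(ce[i]+[x0,y0],st[i]) for i in range(1,n) if 60<st[i][4]<350 and abs(st[i][2]-st[i][3])<8]
for c_,b in((c,(125,230,310,295)),(s,(270,130,430,275))):
    for ce,st in holes(c_,b): print(ce.round(1),st,cast(c_,[ce],56)[0].round(1))
hsv=cv2.cvtColor(c["pixels"],cv2.COLOR_RGB2HSV)
save(c,"pics/crop_top.png",(155,150,340,210),4)
save(s,"pics/crop_sc.png",(175,160,350,325),3.4)
E
```

```text
[152.5 255. ] [ 22  19  12  13 129] [462.8 177.6  56. ]
[192.  259.7] [ 61  24  13  13 130] [463.1  97.5  56. ]
[232.  264.1] [101  28  13  13 136] [463.6  17.4  56. ]
[272.5 268.5] [141  32  14  13 137] [464.2 -62.6  56. ]
[308.  155.5] [ 32  21  13  10 108] [464.8 -60.9  56. ]
[335.5 182. ] [ 59  47  14  11 124] [464.   19.1  56. ]
[364.8 210.5] [ 88  75  15  12 139] [463.5  99.   56. ]
[395.7 241. ] [119 105  15  13 153] [463.  178.8  56. ]
```

View pics/crop_top.png

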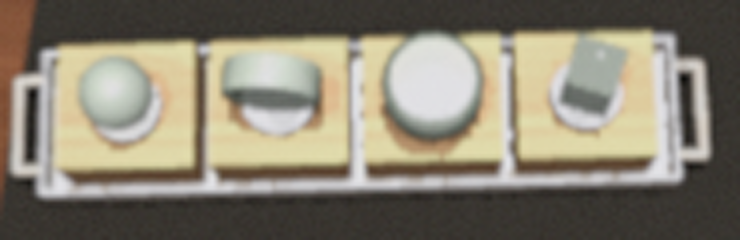

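View pics/crop_sc.png

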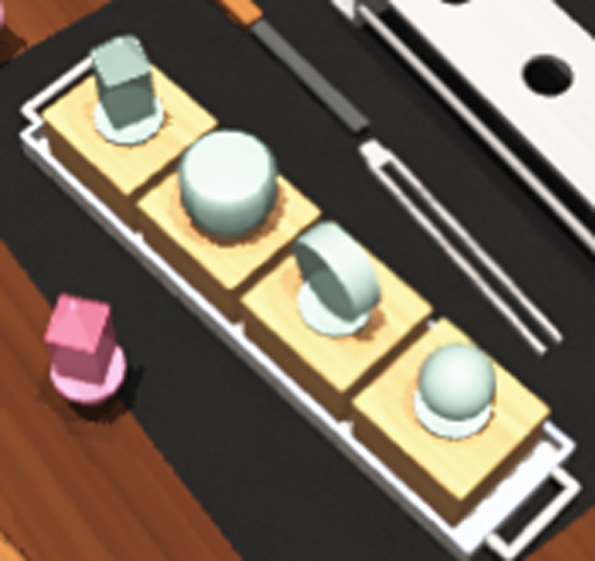

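```bash
python3 - <<'E'
from h import *
import pickle
c=pickle.load(open("top.pkl","rb")); s=pickle.load(open("scene.pkl","rb"))
T=lambda u:(np.array(u,float)+.5)/4-.5+[155,150]
S=lambda u:(np.array(u,float)+.5)/3.4-.5+[175,160]
for q in ([(55,45),(195,40),(197,168),(52,172)],[(208,40),(348,37),(350,165),(208,170)],[(362,36),(502,34),(502,162),(362,167)],[(515,33),(655,30),(655,158),(515,165)]):
    P=cast(c,T(q),50); print("block",P.mean(0).round(1),P.round(0)[:,:2].tolist())
print("ball",cast(c,T([(116,92)]),77).round(1),cast(s,S([(457,383)]),77).round(1))
print("mush top",cast(c,T([(432,83)]),92).round(1), "scene",cast(s,S([(230,172)]),92).round(1))
print("collars",cast(c,T([(124,106),(277,98),(587,95)]),55).round(1),cast(s,S([(453,402),(338,300),(128,115)]),55).round(1))
print("obelisk low edge",cast(c,T([(562,100),(610,115)]),62).round(1),"top edge",cast(c,T([(566,85),(613,97)]),106).round(1))
E
```

```text
block [632.5 137.2  50. ] [[661.0, 179.0], [672.0, 106.0], [604.0, 95.0], [593.0, 169.0]]
block [643.   57.3  50. ] [[673.0, 99.0], [682.0, 26.0], [614.0, 16.0], [603.0, 89.0]]
block [653.4 -22.   50. ] [[684.0, 18.0], [693.0, -55.0], [624.0, -62.0], [614.0, 10.0]]
block [ 664. -101.   50.] [[694.0, -61.0], [704.0, -134.0], [635.0, -140.0], [623.0, -68.0]]
ball [[632.5 136.   77. ]] [[631.6 137.8  77. ]]
mush top [[650.3 -22.5  92. ]] scene [[654.2 -16.3  92. ]]
collars [[ 631.   136.2   55. ]
 [ 643.9   57.6   55. ]
 [ 663.1 -101.6   55. ]] [[631.6 137.9  55. ]
 [642.3  59.3  55. ]
 [664.8 -98.8  55. ]]
obelisk low edge [[ 657.1  -88.6   62. ]
 [ 651.9 -113.7   62. ]] top edge [[ 652.5  -87.4  106. ]
 [ 649.1 -110.5  106. ]]
```

```bash
cat >> h.py <<'E'
from scipy.spatial.transform import Rotation as Ro
def go(goal,ang=None):
    """world goal (TCP xyz) and jaw angle deg -> tool shift, turn"""
    s=status.state(); R=Ro.from_euler("xyz",s["tcp_rot"]).as_matrix()
    z=R[:,2]; a=np.degrees(np.arctan2(z[1],z[0]))
    d=R.T@(np.array(goal)-s["eef_pos"])
    print("t",round(s["t"],2),"tcp",s["eef_pos"].round(1),"jaw",round(a,1),"xdir",R[:,0].round(3),"shift",d.round(1),
      "turn",None if ang is None else round((-(ang-a)+90)%180-90,1),"open",round(s["opening"],3),"f",s["ft_force"].round(1))
    return R
E
python3 -c "
from h import *
R=go([632,137.2,150],7.6);print(R.round(3))"
```

```text
t 0.15 tcp [283.4 556.9 196.6] jaw 63.0 xdir [-0.    -0.001 -1.   ] shift [  46.8 -501.  -215.9] turn 55.4 open 0.999 f [-0.4  0.1 -0.1]
[[-0.    -0.891  0.454]
 [-0.001  0.454  0.891]
 [-1.     0.    -0.001]]
```

>>> {"fn": "apply_moves", "kwargs": {
  "increments": [
    [0, 0, -40, -17, 0],
    [0, 0, -40, -17, 0],
    [0, 0, -40, -17, 0],
    [0, 0, -40, -17, 0],
    [0, 0, -40, -17, 0],
    [0, 0, -40, -17, 0],
    [0, 0, -40, -17, 0],
    [0, 0, -40, -17, 0],
    [0, 0, -40, -17, 0],
    [0, 0, -40, -17, 0]
  ]
}}

```text
t: 1.15
eef_pos: [563.7, 222.5, 196.9]
tcp_rot: [1.834, 1.571, 2.934]
ft_force: [-0.2, 0.3, 0.2]
opening: 1.001
```

>>> {"fn": "apply_moves", "kwargs": {
  "increments": [
    [0, 0, -33, -15, 0],
    [0, 0, 0, 0, 8],
    [0, 0, 0, 0, 8],
    [0, 0, 0, 0, 8],
    [0, 0, 0, 0, 8],
    [0, 0, 0, 0, 8],
    [0, 0, 0, 0, 8],
    [0, 0, 0, 0, 7.4],
    [0, 0, 0, 0, 0]
  ]
}}

```text
t: 2.05
eef_pos: [585.4, 195.7, 196.8]
tcp_rot: [3.017, 1.57, -3.135]
ft_force: [-0.9, -0.2, 0.2]
opening: 0.999
```

```bash
python3 -c "
from h import *
go([632,137.2,150],7.6)
c=imaging.read_camera('wrist'); save(c,'pics/w1.png',s=1.2)
print((proj(c,[[632,137.2,77],[643,58,84],[653.3,-21,76],[664.2,-100,84]])*1.2).round())"
```

```text
t 2.05 tcp [585.4 195.7 196.8] jaw 7.5 xdir [-0. -0. -1.] shift [ 46.8 -64.1  38.6] turn -0.1 open 0.999 f [-0.9 -0.2  0.2]
[[345. 284.]
 [344. 356.]
 [341. 413.]
 [341. 476.]]
```

View pics/w1.png

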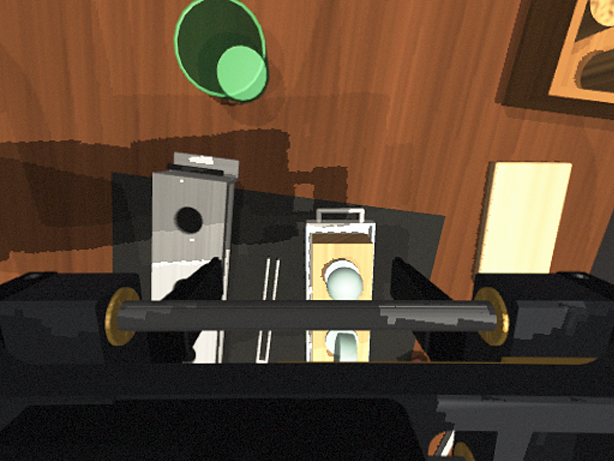

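Wrist view: the ball stopper is at (344,282), and its predicted position is (345,284). They agree.

>>> {"fn": "apply_moves", "kwargs": {
  "increments": [
    [0, 0, -32, 19.3, 0],
    [0, 0, -32, 19.3, 0],
    [0, 0, 0, 0, 0],
    [0, 40, 0, 0, 0],
    [0, 40, 0, 0, 0],
    [0, 25, 0, 0, 0],
    [0, 22, 0, 0, 0],
    [0, 0, 0, 0, 0]
  ]
}}

```text
t: 2.9
eef_pos: [630.4, 137.6, 67.2]
tcp_rot: [3.097, 1.566, -3.05]
ft_force: [0.0, 0.3, 0.2]
opening: 1.001
```

```bash
python3 -c "
from h import *
go([632,137.2,69],7.6)
c=imaging.read_camera('scene'); save(c,'pics/s1.png',(230,130,420,330),3)"
```

```text
t 2.9 tcp [630.4 137.6  67.2] jaw 7.8 xdir [-0.005 -0.    -1.   ] shift [-1.8 -0.6  1.5] turn 0.2 open 1.001 f [0.  0.3 0.2]
```

View pics/s1.png

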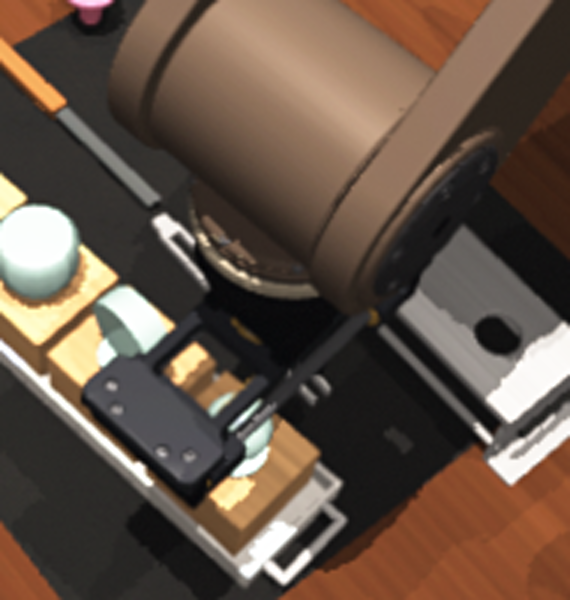

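The fingers straddle the ball, so I close now.

>>> {"fn": "apply_moves", "kwargs": {
  "increments": [
    [0, -1.8, -0.6, 1.5, 0],
    [1, 0, 0, 0, 0],
    [1, 0, 0, 0, 0],
    [1, 0, 0, 0, 0],
    [1, 0, 0, 0, 0],
    [1, 0, 0, 0, 0],
    [1, 0, 0, 0, 0],
    [1, 0, 0, 0, 0],
    [1, 0, 0, 0, 0]
  ]
}}

```text
t: 3.85
eef_pos: [633.8, 137.0, 71.8]
tcp_rot: [2.379, 1.571, 2.512]
ft_force: [-0.2, 0.6, -0.2]
opening: 0.386
```

```bash
python3 -c "
from h import *
go([632,137.2,69],7.6);go([463,178.2,160])"
```

```text
t 3.85 tcp [633.8 137.   71.8] jaw 7.6 xdir [-0.  0. -1.] shift [ 2.8  0.4 -1.7] turn 0.0 open 0.386 f [-0.2  0.6 -0.2]
t 3.85 tcp [633.8 137.   71.8] jaw 7.6 xdir [-0.  0. -1.] shift [ -88.2   63.5 -163.8] turn None open 0.386 f [-0.2  0.6 -0.2]
```

>>> {"fn": "apply_moves", "kwargs": {
  "increments": [
    [1, -10, 0, 0, 0],
    [1, -25, 0, 0, 0],
    [1, -30, 0, 0, 0],
    [1, -23, 0, 0, 0],
    [1, 0, 11, -27.3, 0],
    [1, 0, 15, -39, 0],
    [1, 0, 15, -39, 0],
    [1, 0, 13, -35, 0],
    [1, 0, 9.5, -23.5, 0],
    [1, 0, 0, 0, 0]
  ]
}}

```text
t: 4.85
eef_pos: [460.5, 178.8, 160.9]
tcp_rot: [2.044, 1.571, 2.179]
ft_force: [-0.1, 0.6, 0.0]
opening: 0.003
```

>>> {"fn": "apply_moves", "kwargs": {
  "increments": [
    [1, 0, 0, 0, 0],
    [1, 0, 0, 0, 0]
  ]
}}

```text
t: 5.05
eef_pos: [464.0, 178.2, 160.2]
tcp_rot: [0.124, 1.57, 0.257]
ft_force: [0.3, -0.6, -0.4]
opening: 0.003
```

```bash
python3 -c "
from h import *
go([463,178.2,79.8],7.6)
c=imaging.read_camera('scene'); save(c,'pics/s2.png',(270,80,470,290),2.8)"
```

```text
t 5.05 tcp [464.  178.2 160.2] jaw 7.6 xdir [ 0.001  0.    -1.   ] shift [80.4  0.2 -1.1] turn 0.0 open 0.003 f [ 0.3 -0.6 -0.4]
```

View pics/s2.png

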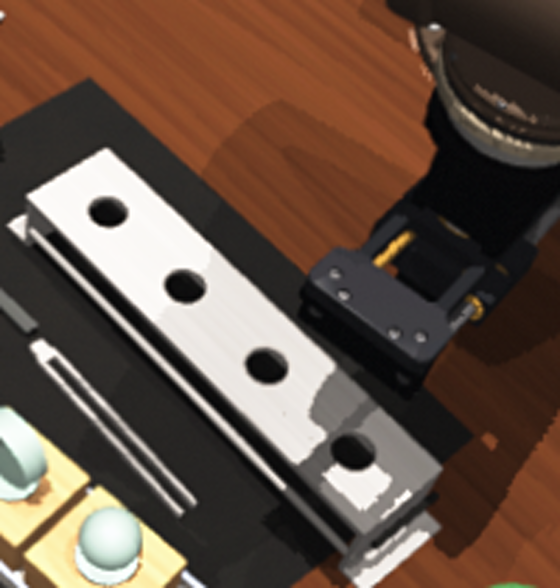

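The grip slid off: the gripper is shut and empty, and the ball is still standing in its block at (108,540) in the crop. The rack is untouched. I'll re-measure the ball and try again lower.

```bash
python3 - <<'E'
from h import *
go([632,137.2,67],7.6)
c=imaging.read_camera('top'); s=imaging.read_camera('scene')
for n,cc,b in(("top",c,(160,150,340,215)),("scene",s,(200,180,350,320))):
    save(cc,f"pics/{n}_b.png",b,4)
a=c["pixels"][150:215,155:207]; b=s["pixels"][250:300,280:350]
h=np.vstack([cv2.resize(a,(560,700),interpolation=2)]);g=cv2.resize(b,(560,400),interpolation=2)
cv2.imwrite("pics/ball2.png",np.hstack([cv2.resize(a,(320,400),interpolation=2),cv2.resize(b,(448*400//400,400),interpolation=2)])[:,:,::-1])
# ball blob: greyish-green bright, low saturation vs. yellow block
for cc,box in((c,(165,155,205,195)),(s,(290,255,325,290))):
    hsv=cv2.cvtColor(cc["pixels"],cv2.COLOR_RGB2HSV)[box[1]:box[3],box[0]:box[2]]
    m=((hsv[...,1]<45)&(hsv[...,2]>90)).astype(np.uint8)
    n,l,st,ce=cv2.connectedComponentsWithStats(m); i=1+st[1:,4].argmax(); print(st[i],ce[i]+box[:2])
E
```

```text
t 5.1 tcp [464.  178.1 160. ] jaw 7.6 xdir [ 0.001  0.    -1.   ] shift [ 93.1 -62.8 161.1] turn -0.0 open 0.006 f [ 0.2  0.4 -0.2]
[ 10   9  21  22 335] [184.57014925 174.44179104]
[  7   6  24  28 524] [308.39312977 274.58969466]
```

View pics/ball2.png

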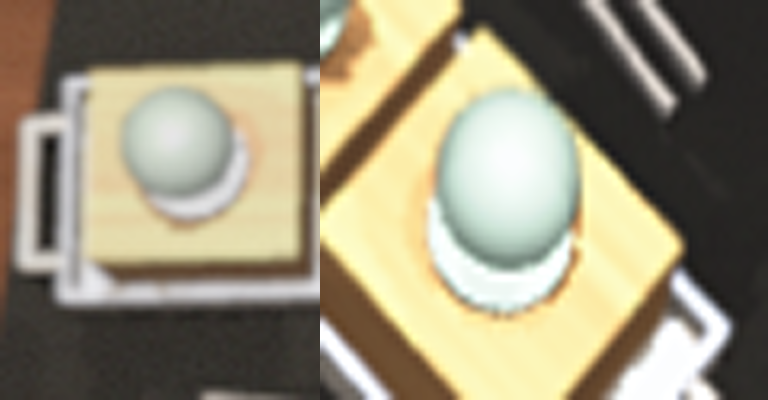

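Neither view shows the ball displaced. My grip was about 3 mm above its centre, because I corrected the height before the arm had settled. I'll go back, settle, and grip at TCP z ≈ 68.

>>> {"fn": "apply_moves", "kwargs": {
  "increments": [
    [0, 0, -12.8, 33.1, 0],
    [0, 0, -15, 38, 0],
    [0, 0, -15, 40, 0],
    [0, 0, -15, 40, 0],
    [0, 0, -5, 10, 0],
    [0, 20, 0, 0, 0],
    [0, 30, 0, 0, 0],
    [0, 30, 0, 0, 0],
    [0, 12, 0, 0, 0],
    [0, 0, 0, 0, 0]
  ]
}}

```text
t: 6.2
eef_pos: [630.1, 137.2, 66.3]
tcp_rot: [3.096, 1.568, -3.054]
ft_force: [-0.5, -0.2, 0.5]
opening: 0.788
```

>>> {"fn": "apply_moves", "kwargs": {
  "increments": [
    [0, 0, 0, 0, 0],
    [0, 0, 0, 0, 0],
    [0, 0, 0, 0, 0]
  ]
}}

```text
t: 6.5
eef_pos: [631.6, 137.5, 69.1]
tcp_rot: [0.011, 1.569, 0.144]
ft_force: [-0.3, -0.2, 0.4]
opening: 0.991
```

```bash
python3 -c "
from h import *
go([632,137,68],7.6)"
```

```text
t 6.5 tcp [631.6 137.5  69.1] jaw 7.6 xdir [ 0.002  0.    -1.   ] shift [ 1.1 -0.5  0.4] turn 0.0 open 0.991 f [-0.3 -0.2  0.4]
```

>>> {"fn": "apply_moves", "kwargs": {
  "increments": [
    [0, 1.1, -0.5, 0.4, 0],
    [1, 0, 0, 0, 0],
    [1, 0, 0, 0, 0],
    [1, 0, 0, 0, 0],
    [1, 0, 0, 0, 0],
    [1, 0, 0, 0, 0],
    [1, 0, 0, 0, 0],
    [1, 0, 0, 0, 0],
    [1, 0, 0, 0, 0]
  ]
}}

```text
t: 7.4
eef_pos: [631.5, 136.9, 66.7]
tcp_rot: [1.911, 1.571, 2.044]
ft_force: [-0.4, 0.4, 0.1]
opening: 0.382
```

>>> {"fn": "apply_moves", "kwargs": {
  "increments": [
    [1, 0, 0, 0, 0],
    [1, 0, 0, 0, 0],
    [1, 0, 0, 0, 0]
  ]
}}

```text
t: 7.7
eef_pos: [631.4, 136.9, 66.6]
tcp_rot: [2.768, 1.571, 2.901]
ft_force: [0.1, -1.0, -0.7]
opening: 0.344
```

>>> {"fn": "apply_moves", "kwargs": {
  "increments": [
    [1, -2, 0, 0, 0],
    [1, -4, 0, 0, 0],
    [1, -4, 0, 0, 0],
    [1, 0, 0, 0, 0],
    [1, 0, 0, 0, 0]
  ]
}}

```text
t: 8.2
eef_pos: [631.6, 137.0, 77.0]
tcp_rot: [0.101, 1.57, 0.234]
ft_force: [0.6, -0.8, -0.8]
opening: 0.338
```

```bash
python3 -c "
from h import *
go([632,137,68],7.6)
c=imaging.read_camera('scene'); save(c,'pics/s3.png',(270,230,370,320),6)"
```

```text
t 8.2 tcp [631.6 137.   77. ] jaw 7.6 xdir [ 0.  0. -1.] shift [ 9.  -0.   0.4] turn 0.0 open 0.338 f [ 0.6 -0.8 -0.8]
```

View pics/s3.png

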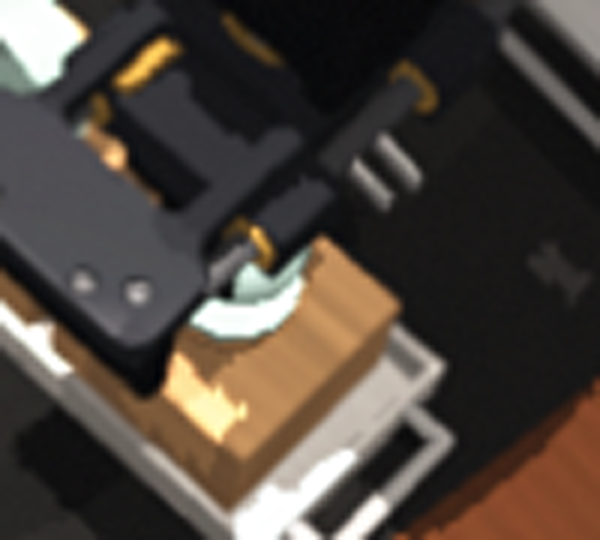

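The collar's lower edge moved from y=289 to y=286 px, so the stopper is held. The first time I lifted before the grip had fully formed. I'll lift on, slowly.

>>> {"fn": "apply_moves", "kwargs": {
  "increments": [
    [1, -5, 0, 0, 0],
    [1, -15, 0, 0, 0],
    [1, -20, 0, 0, 0],
    [1, -20, 0, 0, 0],
    [1, -10, 0, 0, 0],
    [1, -5, 0, 0, 0],
    [1, 0, 0, 0, 0],
    [1, 0, 0, 0, 0]
  ]
}}

```text
t: 9.05
eef_pos: [631.1, 136.9, 151.1]
tcp_rot: [3.052, 1.57, -3.098]
ft_force: [-0.3, 0.4, -1.3]
opening: 0.338
```

```bash
python3 -c "
from h import *
go([463,178.2,155],7.6)
c=imaging.read_camera('scene'); save(c,'pics/s4.png',(270,180,390,320),4)"
```

```text
t 9.05 tcp [631.1 136.9 151.1] jaw 7.6 xdir [-0.001 -0.    -1.   ] shift [  -3.7   63.3 -161.2] turn 0.0 open 0.338 f [-0.3  0.4 -1.3]
```

View pics/s4.png

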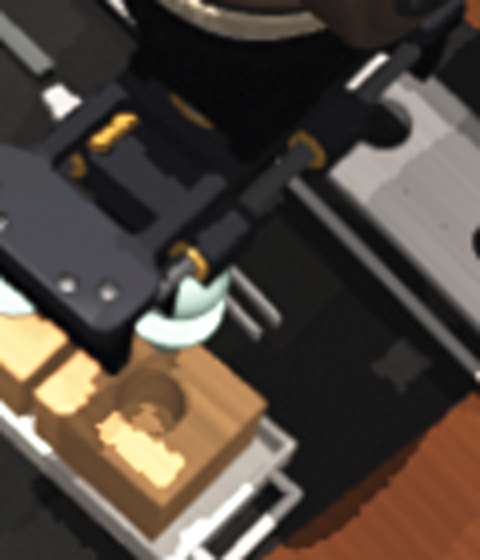

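The ball hangs in the fingers, upright, clear of its empty block. Now to the left rack hole.

>>> {"fn": "apply_moves", "kwargs": {
  "increments": [
    [1, 0, 8, -20, 0],
    [1, 0, 14, -36, 0],
    [1, 0, 14, -36, 0],
    [1, 0, 14, -36, 0],
    [1, 0, 8, -20, 0],
    [1, 0, 5.3, -13.2, 0],
    [1, 0, 0, 0, 0],
    [1, 0, 0, 0, 0],
    [1, 0, 0, 0, 0]
  ]
}}

```text
t: 10.0
eef_pos: [464.4, 178.1, 151.6]
tcp_rot: [0.09, 1.57, 0.223]
ft_force: [0.8, 0.3, -0.8]
opening: 0.338
```

```bash
python3 -c "
from h import *
go([463,178.2,74.6],7.6)"
```

```text
t 10.0 tcp [464.4 178.1 151.6] jaw 7.6 xdir [ 0.  0. -1.] shift [77.   0.3 -1.4] turn -0.0 open 0.338 f [ 0.8  0.3 -0.8]
```

>>> {"fn": "apply_moves", "kwargs": {
  "increments": [
    [1, 20, 0.3, -1.4, 0],
    [1, 25, 0, 0, 0],
    [1, 15, 0, 0, 0],
    [1, 8, 0, 0, 0],
    [1, 4, 0, 0, 0],
    [1, 0, 0, 0, 0],
    [1, 0, 0, 0, 0],
    [1, 2, 0, 0, 0],
    [1, 0, 0, 0, 0]
  ]
}}

```text
t: 10.9
eef_pos: [462.0, 178.4, 78.0]
tcp_rot: [0.176, 1.57, 0.309]
ft_force: [-0.7, 0.2, 0.5]
opening: 0.341
```

>>> {"fn": "apply_moves", "kwargs": {
  "increments": [
    [1, 1.5, 0, 0, 0],
    [1, 0, 0, 0, 0],
    [1, 0, 0, 0, 0]
  ]
}}

```text
t: 11.2
eef_pos: [461.9, 178.4, 76.3]
tcp_rot: [0.669, 1.571, 0.802]
ft_force: [-0.3, 0.2, -0.6]
opening: 0.339
```

Still about 4 mm to go, with no contact yet. I'll step down and watch the force.

>>> {"fn": "apply_moves", "kwargs": {
  "increments": [
    [1, 1.5, 0, 1, 0],
    [1, 0, 0, 0, 0],
    [1, 0, 0, 0, 0]
  ]
}}

```text
t: 11.5
eef_pos: [462.9, 178.5, 74.7]
tcp_rot: [2.648, 1.571, 2.781]
ft_force: [0.2, -0.1, -1.2]
opening: 0.34
```

>>> {"fn": "apply_moves", "kwargs": {
  "increments": [
    [1, 1.5, 0, 0, 0],
    [1, 0, 0, 0, 0],
    [1, 0, 0, 0, 0]
  ]
}}

```text
t: 11.8
eef_pos: [462.9, 178.5, 73.2]
tcp_rot: [2.161, 1.571, 2.294]
ft_force: [0.2, -0.2, -1.4]
opening: 0.337
```

>>> {"fn": "apply_moves", "kwargs": {
  "increments": [
    [1, 1, 0, 0, 0],
    [1, 0, 0, 0, 0],
    [1, 0, 0, 0, 0]
  ]
}}

```text
t: 12.1
eef_pos: [463.0, 178.6, 72.4]
tcp_rot: [0.246, 1.57, 0.379]
ft_force: [-0.3, -0.2, 3.1]
opening: 0.336
```

Contact at the predicted height. Release and rise.

>>> {"fn": "apply_moves", "kwargs": {
  "increments": [
    [0, 0, 0, 0, 0],
    [0, 0, 0, 0, 0],
    [0, 0, 0, 0, 0],
    [0, 0, 0, 0, 0],
    [0, 0, 0, 0, 0],
    [0, -15, 0, 0, 0],
    [0, -30, 0, 0, 0],
    [0, -30, 0, 0, 0],
    [0, -5, 0, 0, 0],
    [0, 0, 0, 0, 0]
  ]
}}

```text
t: 13.1
eef_pos: [463.1, 178.6, 152.9]
tcp_rot: [0.129, 1.569, 0.262]
ft_force: [-0.3, -0.1, 0.0]
opening: 0.996
```

```bash
python3 -c "
from h import *
go([463,178.2,74.6],7.6);go([643,58,155],7.6)
c=imaging.read_camera('wrist'); save(c,'pics/w2.png',s=1.2)
print((proj(c,[[463,178.2,83],[463,98,56]])*1.2).round())"
```

```text
t 13.1 tcp [463.1 178.6 152.9] jaw 7.6 xdir [ 0.002  0.    -1.   ] shift [78.3 -0.4 -0.3] turn 0.0 open 0.996 f [-0.3 -0.1  0. ]
t 13.1 tcp [463.1 178.6 152.9] jaw 7.6 xdir [ 0.002  0.    -1.   ] shift [  -1.9 -143.4  162.3] turn 0.0 open 0.996 f [-0.3 -0.1  0. ]
[[307. 236.]
 [296. 308.]]
```

View pics/w2.png

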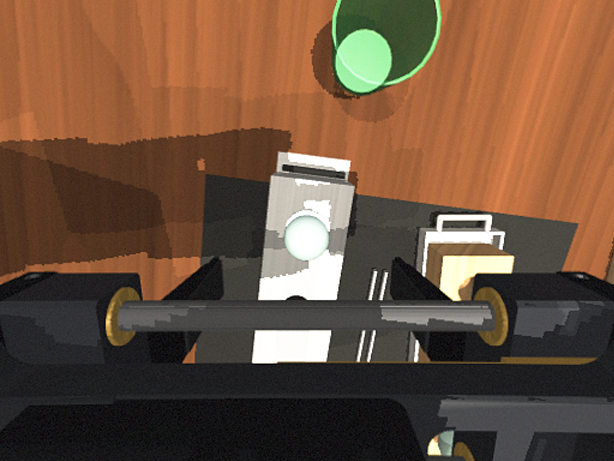

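The ball is seated at (306,236), against a prediction of (307,236). Next is the disc.

>>> {"fn": "apply_moves", "kwargs": {
  "increments": [
    [0, 0, -20, 22.3, 0],
    [0, 0, -32, 36, 0],
    [0, 0, -33, 37, 0],
    [0, 0, -32, 36, 0],
    [0, 0, -18, 20, 0],
    [0, 0, -8.4, 11, 0],
    [0, 0, 0, 0, 0],
    [0, 0, 0, 0, 0],
    [0, 0, 0, 0, 0]
  ]
}}

```text
t: 14.05
eef_pos: [641.6, 59.0, 152.2]
tcp_rot: [2.759, 1.57, 2.894]
ft_force: [-0.5, 0.3, 0.5]
opening: 1.004
```

```bash
python3 - <<'E'
from h import *
go([643,58,74],7.6)
c=imaging.read_camera('top'); s=imaging.read_camera('scene')
save(s,"pics/disc_s.png",(230,180,340,300),5)
E
```

```text
t 14.05 tcp [641.6  59.  152.2] jaw 7.7 xdir [-0.001  0.    -1.   ] shift [78.2 -1.2  1.3] turn 0.1 open 1.004 f [-0.5  0.3  0.5]
```

View pics/disc_s.png

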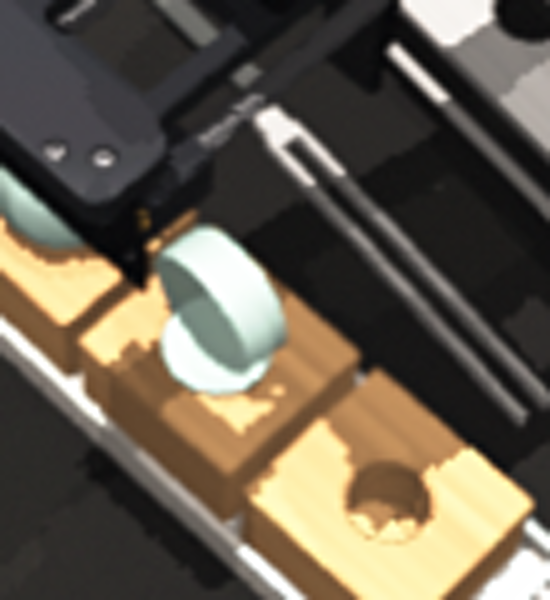

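The disc stands on its block, roughly parallel to the row and perhaps 3–4° off. I'll turn a little, descend, settle and close.

>>> {"fn": "apply_moves", "kwargs": {
  "increments": [
    [0, 15, -1.2, 1.3, 3],
    [0, 25, 0, 0, 0],
    [0, 20, 0, 0, 0],
    [0, 12, 0, 0, 0],
    [0, 6, 0, 0, 0],
    [0, 0, 0, 0, 0],
    [0, 0, 0, 0, 0],
    [0, 0, 0, 0, 0]
  ]
}}

```text
t: 14.95
eef_pos: [644.6, 56.9, 75.2]
tcp_rot: [-0.05, 1.569, 0.031]
ft_force: [0.3, 0.1, 0.2]
opening: 0.998
```

>>> {"fn": "apply_moves", "kwargs": {
  "increments": [
    [1, 0, 0, 0, 0],
    [1, 0, 0, 0, 0],
    [1, 0, 0, 0, 0],
    [1, 0, 0, 0, 0],
    [1, 0, 0, 0, 0],
    [1, 0, 0, 0, 0],
    [1, 0, 0, 0, 0],
    [1, 0, 0, 0, 0],
    [1, 0, 0, 0, 0],
    [1, 0, 0, 0, 0]
  ]
}}

```text
t: 15.95
eef_pos: [644.2, 56.9, 74.2]
tcp_rot: [1.42, 1.571, 1.501]
ft_force: [-0.5, -0.9, 0.4]
opening: 0.215
```

>>> {"fn": "apply_moves", "kwargs": {
  "increments": [
    [1, 0, 0, 0, 0],
    [1, 0, 0, 0, 0],
    [1, 0, 0, 0, 0],
    [1, 0, 0, 0, 0]
  ]
}}

```text
t: 16.35
eef_pos: [644.2, 56.9, 74.3]
tcp_rot: [0.259, 1.571, 0.339]
ft_force: [-0.2, -0.6, 0.6]
opening: 0.187
```

The opening is 17.8 mm, which is the disc's thickness. Lift.

>>> {"fn": "apply_moves", "kwargs": {
  "increments": [
    [1, -3, 0, 0, 0],
    [1, -8, 0, 0, 0],
    [1, -15, 0, 0, 0],
    [1, -20, 0, 0, 0],
    [1, -20, 0, 0, 0],
    [1, -15, 0, 0, 0],
    [1, -4, 0, 0, 0],
    [1, 0, 0, 0, 0],
    [1, 0, 0, 0, 0],
    [1, 0, 0, 0, 0]
  ]
}}

```text
t: 17.35
eef_pos: [643.9, 56.9, 158.5]
tcp_rot: [2.98, 1.57, 3.06]
ft_force: [-0.2, -1.4, -1.2]
opening: 0.186
```

```bash
python3 -c "
from h import *
go([463.3,98.3,155],7.6)"
```

```text
t 17.35 tcp [643.9  56.9 158.5] jaw 4.6 xdir [-0.001  0.    -1.   ] shift [   3.7   55.8 -176.7] turn -3.0 open 0.186 f [-0.2 -1.4 -1.2]
```

>>> {"fn": "apply_moves", "kwargs": {
  "increments": [
    [1, 0, 7, -23, 0],
    [1, 0, 11, -36, 0],
    [1, 0, 12, -40, 0],
    [1, 0, 11, -36, 0],
    [1, 0, 8, -26, 0],
    [1, 0, 5.3, -15.7, 0],
    [1, 0, 0, 0, 0],
    [1, 0, 0, 0, 0],
    [1, 0, 0, 0, 0]
  ]
}}

```text
t: 18.25
eef_pos: [464.7, 96.6, 159.1]
tcp_rot: [0.037, 1.57, 0.117]
ft_force: [0.3, -0.1, -0.5]
opening: 0.185
```

```bash
python3 -c "
from h import *
go([463.3,97.3,80.3],7.6)"
```

```text
t 18.25 tcp [464.7  96.6 159.1] jaw 4.6 xdir [ 0.  0. -1.] shift [78.8  0.8 -1.3] turn -3.0 open 0.185 f [ 0.3 -0.1 -0.5]
```

>>> {"fn": "apply_moves", "kwargs": {
  "increments": [
    [1, 20, 0.8, -1, 0],
    [1, 25, 0, 0, 0],
    [1, 17, 0, 0, 0],
    [1, 8, 0, 0, 0],
    [1, 4, 0, 0, 0],
    [1, 2, 0, 0, 0],
    [1, 0, 0, 0, 0],
    [1, 0, 0, 0, 0],
    [1, 0, 0, 0, 0]
  ]
}}

```text
t: 19.15
eef_pos: [462.9, 97.5, 83.7]
tcp_rot: [0.061, 1.57, 0.142]
ft_force: [-0.1, 0.5, -0.5]
opening: 0.183
```

>>> {"fn": "apply_moves", "kwargs": {
  "increments": [
    [1, 1.5, 0, 0, 0],
    [1, 0, 0, 0, 0],
    [1, 0, 0, 0, 0]
  ]
}}

```text
t: 19.45
eef_pos: [462.7, 97.5, 81.8]
tcp_rot: [0.532, 1.571, 0.612]
ft_force: [0.7, -0.1, -0.9]
opening: 0.189
```

>>> {"fn": "apply_moves", "kwargs": {
  "increments": [
    [1, 1, 0, 0, 0],
    [1, 0, 0, 0, 0],
    [1, 0, 0, 0, 0]
  ]
}}

```text
t: 19.75
eef_pos: [462.6, 97.5, 80.7]
tcp_rot: [2.304, 1.571, 2.385]
ft_force: [1.1, 0.5, -1.6]
opening: 0.189
```

>>> {"fn": "apply_moves", "kwargs": {
  "increments": [
    [1, 1, 0, 0, 0],
    [1, 0, 0, 0, 0],
    [1, 0, 0, 0, 0]
  ]
}}

```text
t: 20.05
eef_pos: [462.7, 97.6, 80.2]
tcp_rot: [0.186, 1.57, 0.266]
ft_force: [-2.0, 1.1, 6.8]
opening: 0.188
```

Contact at 80.2 as predicted. Release and go to the mushroom.

>>> {"fn": "apply_moves", "kwargs": {
  "increments": [
    [0, 0, 0, 0, 0],
    [0, 0, 0, 0, 0],
    [0, 0, 0, 0, 0],
    [0, 0, 0, 0, 0],
    [0, -15, 0, 0, -3],
    [0, -25, 0, 0, 0],
    [0, -30, 0, 0, 0],
    [0, -5, 0, 0, 0],
    [0, 0, 0, 0, 0],
    [0, 0, 0, 0, 0]
  ]
}}

```text
t: 21.05
eef_pos: [462.2, 97.5, 154.0]
tcp_rot: [2.994, 1.57, 3.127]
ft_force: [0.4, 0.5, -0.9]
opening: 0.964
```

```bash
python3 -c "
from h import *
go([653,-21.5,155],7.6)"
```

```text
t 21.05 tcp [462.2  97.5 154. ] jaw 7.6 xdir [-0.001  0.    -1.   ] shift [  -1.2 -143.2  173.3] turn 0.0 open 0.964 f [ 0.4  0.5 -0.9]
```

>>> {"fn": "apply_moves", "kwargs": {
  "increments": [
    [0, 0, -20, 24, 0],
    [0, 0, -30, 36, 0],
    [0, 0, -31, 38, 0],
    [0, 0, -30, 36, 0],
    [0, 0, -20, 24, 0],
    [0, 0, -12.2, 15.3, 0],
    [0, 0, 0, 0, 0],
    [0, 0, 0, 0, 0],
    [0, 0, 0, 0, 0]
  ]
}}

```text
t: 21.95
eef_pos: [652.4, -20.7, 154.1]
tcp_rot: [2.772, 1.569, 2.906]
ft_force: [0.3, 0.9, 0.1]
opening: 0.999
```

```bash
python3 -c "
from h import *
go([653,-21.5,68],7.6)"
```

```text
t 21.95 tcp [652.4 -20.7 154.1] jaw 7.7 xdir [-0.001  0.    -1.   ] shift [86.1 -0.9  0.6] turn 0.1 open 0.999 f [0.3 0.9 0.1]
```

>>> {"fn": "apply_moves", "kwargs": {
  "increments": [
    [0, 20, -0.9, 0.6, 0],
    [0, 28, 0, 0, 0],
    [0, 20, 0, 0, 0],
    [0, 12, 0, 0, 0],
    [0, 6, 0, 0, 0],
    [0, 0, 0, 0, 0],
    [0, 0, 0, 0, 0],
    [0, 0, 0, 0, 0]
  ]
}}

```text
t: 22.75
eef_pos: [654.6, -22.2, 69.7]
tcp_rot: [-0.215, 1.569, -0.082]
ft_force: [-0.1, 0.2, 1.5]
opening: 1.005
```

>>> {"fn": "apply_moves", "kwargs": {
  "increments": [
    [1, 0, 0, 0, 0],
    [1, 0, 0, 0, 0],
    [1, 0, 0, 0, 0],
    [1, 0, 0, 0, 0],
    [1, 0, 0, 0, 0],
    [1, 0, 0, 0, 0],
    [1, 0, 0, 0, 0],
    [1, 0, 0, 0, 0],
    [1, 0, 0, 0, 0],
    [1, 0, 0, 0, 0]
  ]
}}

```text
t: 23.75
eef_pos: [654.1, -22.3, 68.9]
tcp_rot: [0.49, 1.571, 0.623]
ft_force: [-0.9, -0.4, 4.4]
opening: 0.472
```

```bash
python3 -c "
from h import *
go([653,-21.5,68],7.6)"
```

```text
t 23.75 tcp [654.1 -22.3  68.9] jaw 7.6 xdir [ 0.  0. -1.] shift [ 0.9  0.9 -1. ] turn 0.0 open 0.472 f [-0.9 -0.4  4.4]
```

>>> {"fn": "apply_moves", "kwargs": {
  "increments": [
    [1, 0, 0, 0, 0],
    [1, 0, 0, 0, 0],
    [1, 0, 0, 0, 0],
    [1, 0, 0, 0, 0]
  ]
}}

```text
t: 24.15
eef_pos: [654.1, -22.3, 68.8]
tcp_rot: [1.399, 1.571, 1.532]
ft_force: [-1.9, -0.5, 5.4]
opening: 0.473
```

>>> {"fn": "apply_moves", "kwargs": {
  "increments": [
    [1, -2, 0, 0, 0],
    [1, -4, 0, 0, 0],
    [1, -4, 0, 0, 0],
    [1, 0, 0, 0, 0],
    [1, 0, 0, 0, 0]
  ]
}}

```text
t: 24.65
eef_pos: [654.2, -22.2, 78.8]
tcp_rot: [0.139, 1.57, 0.272]
ft_force: [0.4, -0.0, 0.4]
opening: 0.059
```

```bash
python3 -c "
from h import *
go([653,-21.5,68],7.6)
c=imaging.read_camera('scene'); save(c,'pics/s5.png',(220,160,360,290),5)"
```

```text
t 24.65 tcp [654.2 -22.2  78.8] jaw 7.6 xdir [ 0.  0. -1.] shift [10.8  0.8 -1.1] turn 0.0 open 0.059 f [ 0.4 -0.   0.4]
```

View pics/s5.png

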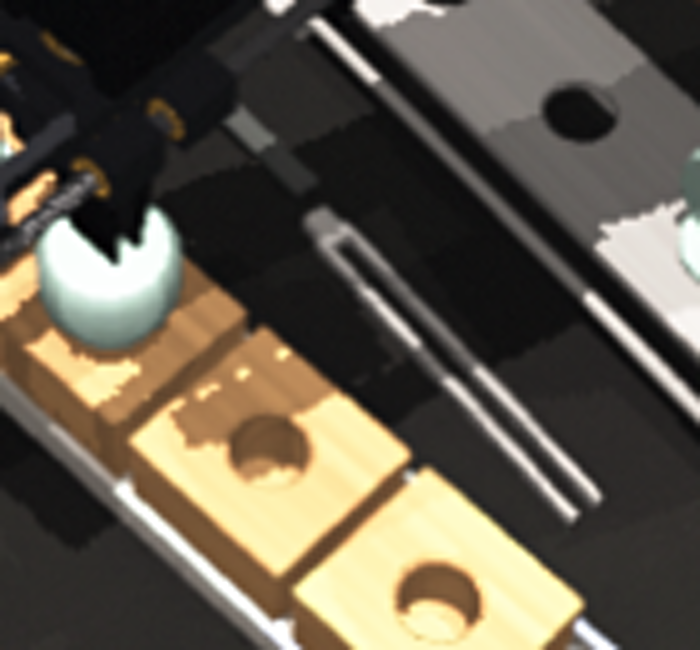

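The fingers slid off the mushroom's rounded top. It still stands on its block, with the fingers shut above it at (115,250). The tips evidently ride higher than I assumed when partly open, so I'll check tip_extent.

```bash
python3 -c "
from h import *
print(env.tip_extent, [a for a in dir(env) if not a.startswith('_')])
s=status.state();print(s['opening'],s['eef_pos'],s['ft_force'])"
```

```text
11.0 ['IKError', 'job_done', 'tip_extent']
0.028753221390325837 [654.09819777 -22.21574162  78.66093724] [ 0.37071666 -0.39488082  0.10797364]
```

>>> {"fn": "apply_moves", "kwargs": {
  "increments": [
    [0, -20, 0, 0, 0],
    [0, -30, 0, 0, 0],
    [0, -26, 0, 0, 0],
    [0, 0, 0, 0, 0],
    [0, 0, 0, 0, 0],
    [0, 0, 0, 0, 0],
    [0, 0, 0, 0, 0],
    [0, 0, 0, 0, 0],
    [0, 0, 0, 0, 0],
    [0, 0, 0, 0, 0]
  ]
}}

```text
t: 25.7
eef_pos: [654.1, -22.3, 154.5]
tcp_rot: [2.687, 1.57, 2.82]
ft_force: [0.6, -0.1, -1.4]
opening: 0.815
```

```bash
python3 -c "
from h import *
print(env.tip_extent); go([653,-21.5,63],7.6)
for n,b,zs in(('top',(250,155,285,190),92),('scene',(220,195,260,240),92)):
    c=imaging.read_camera(n); save(c,'pics/m_%s.png'%n,b,8)
    import pickle; pickle.dump(c,open('m_'+n+'.pkl','wb'))
a=cv2.imread('pics/m_top.png');b=cv2.imread('pics/m_scene.png');b=cv2.resize(b,(320,360))
a=cv2.copyMakeBorder(a,0,80,0,0,0); cv2.imwrite('pics/m.png',np.hstack([a,b]))"
```

```text
11.0
t 25.7 tcp [654.1 -22.3 154.5] jaw 7.6 xdir [-0.  0. -1.] shift [91.5  0.9 -0.9] turn 0.0 open 0.815 f [ 0.6 -0.1 -1.4]
```

View pics/m.png

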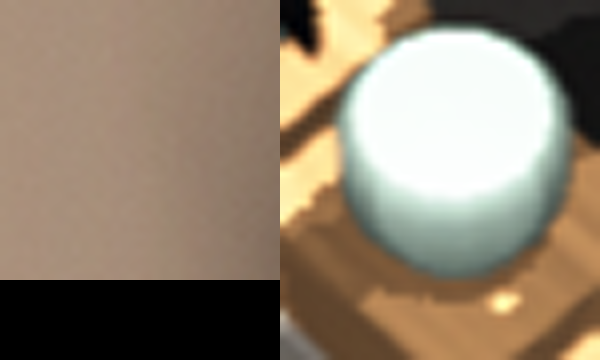

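```bash
python3 - <<'E'
from h import *
import pickle
c=pickle.load(open('m_scene.pkl','rb'))
a=np.linspace(0,2*np.pi,90)
for x,y in((653,-21.5),(654,-22),(651,-20),(653,-18)):
    P=np.vstack([np.c_[x+r*np.cos(a),y+r*np.sin(a),0*a+z] for r,z in((26,66),(26,84),(18,92))])
    q=proj(c,P); print(x,y,"x",q[:,0].min().round(1),q[:,0].max().round(1),"y",q[:,1].min().round(1),q[:,1].max().round(1))
print("observed x 227.5 256.2 (outer) y 198.1 229.4")
for z in(68,78,88,98): print(z,proj(c,[[654.1,-22.3,z]]).round(1))
# silhouette by mask
b=(222,192,262,236); hsv=cv2.cvtColor(c["pixels"],cv2.COLOR_RGB2HSV)[b[1]:b[3],b[0]:b[2]]
m=((hsv[...,1]<75)&(hsv[...,2]>80)).astype(np.uint8); n,l,st,ce=cv2.connectedComponentsWithStats(m); i=1+st[1:,4].argmax(); print(st[i],st[i][:2]+b[:2])
E
```

```text
653 -21.5 x 226.3 256.2 y 197.8 228.4
654 -22 x 225.7 255.6 y 197.9 228.5
651 -20 x 227.8 257.6 y 197.8 228.4
653 -18 x 227.5 257.4 y 199.2 229.8
observed x 227.5 256.2 (outer) y 198.1 229.4
68 [[240.7 215.1]]
78 [[240.6 212.1]]
88 [[240.4 209.1]]
98 [[240.2 206. ]]
[  5   6  30  32 748] [227 198]
```

```bash
python3 - <<'E'
from h import *
c=imaging.read_camera('wrist'); s=status.state(); R=Ro.from_euler("xyz",s["tcp_rot"]).as_matrix()
print(s["opening"])
g=s["opening"]*47.5
for x in(11,0,-10,-20,-30):
    q=proj(c,[s["eef_pos"]+R@[x,dy,dz] for dz in(-g,g) for dy in(-10,0,10)])*1.2; print(x,q.round().tolist())
cv2.imwrite("pics/w3.png",cv2.resize(c["pixels"][170:330,60:450,::-1],None,fx=2,fy=2))
E
```

```text
0.9372814033902043
11 [[240.0, 274.0], [239.0, 259.0], [239.0, 244.0], [375.0, 274.0], [376.0, 259.0], [377.0, 245.0]]
0 [[237.0, 280.0], [236.0, 265.0], [235.0, 250.0], [379.0, 280.0], [380.0, 265.0], [381.0, 250.0]]
-10 [[233.0, 287.0], [232.0, 271.0], [231.0, 255.0], [383.0, 287.0], [384.0, 271.0], [385.0, 255.0]]
-20 [[229.0, 294.0], [228.0, 277.0], [227.0, 260.0], [387.0, 294.0], [388.0, 277.0], [389.0, 260.0]]
-30 [[225.0, 302.0], [224.0, 285.0], [222.0, 267.0], [391.0, 302.0], [392.0, 285.0], [394.0, 267.0]]
```

View pics/w3.png

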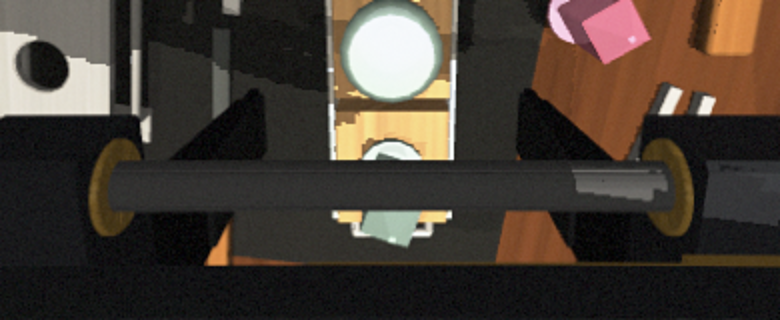

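Here the inner tip edges are at crop (265,90) and (518,90). Those pixels fit tips about 10–15 mm *behind* the reported TCP, not 11 ahead. The 32 mm and 45 mm chords on the ball and the mushroom agree with that. So I need to go about 15 mm lower.

>>> {"fn": "apply_moves", "kwargs": {
  "increments": [
    [0, 20, 2, -1, 0],
    [0, 28, 0, 0, 0],
    [0, 25, 0, 0, 0],
    [0, 15, 0, 0, 0],
    [0, 8, 0, 0, 0],
    [0, 4.5, 0, 0, 0],
    [0, 0, 0, 0, 0],
    [0, 0, 0, 0, 0],
    [0, 0, 0, 0, 0]
  ]
}}

```text
t: 26.75
eef_pos: [653.3, -20.4, 55.1]
tcp_rot: [-0.207, 1.569, -0.074]
ft_force: [0.3, 0.1, 0.6]
opening: 0.999
```

>>> {"fn": "apply_moves", "kwargs": {
  "increments": [
    [1, 0, 0, 0, 0],
    [1, 0, 0, 0, 0],
    [1, 0, 0, 0, 0],
    [1, 0, 0, 0, 0],
    [1, 0, 0, 0, 0],
    [1, 0, 0, 0, 0],
    [1, 0, 0, 0, 0],
    [1, 0, 0, 0, 0],
    [1, 0, 0, 0, 0],
    [1, 0, 0, 0, 0]
  ]
}}

```text
t: 27.75
eef_pos: [652.9, -20.4, 54.2]
tcp_rot: [0.317, 1.571, 0.45]
ft_force: [1.8, -0.2, 0.3]
opening: 0.54
```

>>> {"fn": "apply_moves", "kwargs": {
  "increments": [
    [1, 0, 0, 0, 0],
    [1, 0, 0, 0, 0],
    [1, 0, 0, 0, 0]
  ]
}}

```text
t: 28.05
eef_pos: [652.9, -20.4, 54.3]
tcp_rot: [0.147, 1.571, 0.28]
ft_force: [1.7, 0.1, 0.0]
opening: 0.537
```

Opening 51 mm, so the grip is on the upright side. Lift.

>>> {"fn": "apply_moves", "kwargs": {
  "increments": [
    [1, -3, 0, 0, 0],
    [1, -8, 0, 0, 0],
    [1, -15, 0, 0, 0],
    [1, -20, 0, 0, 0],
    [1, -20, 0, 0, 0],
    [1, -15, 0, 0, 0],
    [1, -10, 0, 0, 0],
    [1, 0, 0, 0, 0],
    [1, 0, 0, 0, 0],
    [1, 0, 0, 0, 0]
  ]
}}

```text
t: 29.05
eef_pos: [652.5, -20.3, 144.5]
tcp_rot: [2.788, 1.569, 2.921]
ft_force: [0.1, 1.3, -1.0]
opening: 0.533
```

```bash
python3 -c "
from h import *
go([463.8,18.2,145],7.6)"
```

```text
t 29.05 tcp [652.5 -20.3 144.5] jaw 7.6 xdir [-0.001  0.    -1.   ] shift [  -0.3   63.2 -181.9] turn 0.0 open 0.533 f [ 0.1  1.3 -1. ]
```

>>> {"fn": "apply_moves", "kwargs": {
  "increments": [
    [1, 0, 8, -24, 0],
    [1, 0, 13, -37, 0],
    [1, 0, 14, -41, 0],
    [1, 0, 13, -37, 0],
    [1, 0, 9, -26, 0],
    [1, 0, 6.2, -16.9, 0],
    [1, 0, 0, 0, 0],
    [1, 0, 0, 0, 0],
    [1, 0, 0, 0, 0]
  ]
}}

```text
t: 29.95
eef_pos: [465.2, 17.9, 145.1]
tcp_rot: [-0.033, 1.57, 0.1]
ft_force: [-0.1, 0.0, -1.9]
opening: 0.54
```

```bash
python3 -c "
from h import *
go([463.8,18.2,60.3],7.6)"
```

```text
t 29.95 tcp [465.2  17.9 145.1] jaw 7.6 xdir [ 0.  0. -1.] shift [84.8  0.5 -1.3] turn 0.0 open 0.54 f [-0.1  0.  -1.9]
```

>>> {"fn": "apply_moves", "kwargs": {
  "increments": [
    [1, 20, 0.5, -1, 0],
    [1, 27, 0, 0, 0],
    [1, 20, 0, 0, 0],
    [1, 9, 0, 0, 0],
    [1, 4, 0, 0, 0],
    [1, 2, 0, 0, 0],
    [1, 0, 0, 0, 0],
    [1, 0, 0, 0, 0],
    [1, 0, 0, 0, 0]
  ]
}}

```text
t: 30.85
eef_pos: [463.5, 18.5, 63.8]
tcp_rot: [-0.155, 1.57, -0.022]
ft_force: [0.4, 0.2, -2.0]
opening: 0.538
```

>>> {"fn": "apply_moves", "kwargs": {
  "increments": [
    [1, 1.5, 0, 0, 0],
    [1, 0, 0, 0, 0],
    [1, 0, 0, 0, 0]
  ]
}}

```text
t: 31.15
eef_pos: [463.2, 18.5, 61.8]
tcp_rot: [0.549, 1.571, 0.682]
ft_force: [-0.9, 0.9, -1.1]
opening: 0.534
```

>>> {"fn": "apply_moves", "kwargs": {
  "increments": [
    [1, 1, 0, 0, 0],
    [1, 0, 0, 0, 0],
    [1, 0, 0, 0, 0]
  ]
}}

```text
t: 31.45
eef_pos: [463.1, 18.5, 60.7]
tcp_rot: [2.112, 1.571, 2.245]
ft_force: [0.0, -0.4, -1.4]
opening: 0.538
```

>>> {"fn": "apply_moves", "kwargs": {
  "increments": [
    [1, 1, 0, 0, 0],
    [1, 0, 0, 0, 0],
    [1, 0, 0, 0, 0]
  ]
}}

```text
t: 31.75
eef_pos: [463.2, 18.5, 60.1]
tcp_rot: [-0.131, 1.57, 0.002]
ft_force: [-1.3, 0.3, 5.6]
opening: 0.536
```

Seated. Release and go to the clear obelisk at the right end. Its edges in both views put it at about -9°, so I turn +16.6.

>>> {"fn": "apply_moves", "kwargs": {
  "increments": [
    [0, 0, 0, 0, 0],
    [0, 0, 0, 0, 0],
    [0, 0, 0, 0, 0],
    [0, 0, 0, 0, 0],
    [0, -15, 0, 0, 0],
    [0, -30, 0, 0, 0],
    [0, -35, 0, 0, 0],
    [0, -15, 0, 0, 8.3],
    [0, 0, 0, 0, 8.3],
    [0, 0, 0, 0, 0]
  ]
}}

```text
t: 32.75
eef_pos: [463.2, 18.5, 155.2]
tcp_rot: [0.14, 1.57, -0.019]
ft_force: [-0.3, 0.1, 0.2]
opening: 1.001
```

```bash
python3 -c "
from h import *
go([664,-100.3,160],-9)"
```

```text
t 32.75 tcp [463.2  18.5 155.2] jaw -9.1 xdir [ 0.001 -0.    -1.   ] shift [ -4.6 -85.5 217.1] turn -0.1 open 1.001 f [-0.3  0.1  0.2]
```

>>> {"fn": "apply_moves", "kwargs": {
  "increments": [
    [0, -5, -8, 20, 0],
    [0, 0, -14, 36, 0],
    [0, 0, -16, 40, 0],
    [0, 0, -16, 40, 0],
    [0, 0, -15, 38, 0],
    [0, 0, -10, 27, 0],
    [0, 0, -6.5, 16, 0],
    [0, 0, 0, 0, 0],
    [0, 0, 0, 0, 0],
    [0, 0, 0, 0, 0]
  ]
}}

```text
t: 33.75
eef_pos: [663.3, -99.2, 159.5]
tcp_rot: [2.934, 1.57, 2.779]
ft_force: [-1.1, 0.2, 0.2]
opening: 1.007
```

```bash
python3 -c "
from h import *
go([664,-100.3,66],-9)"
```

```text
t 33.75 tcp [663.3 -99.2 159.5] jaw -8.9 xdir [-0.001  0.    -1.   ] shift [93.5 -1.   1. ] turn 0.1 open 1.007 f [-1.1  0.2  0.2]
```

>>> {"fn": "apply_moves", "kwargs": {
  "increments": [
    [0, 20, -1, 0.5, 0],
    [0, 28, 0, 0, 0],
    [0, 25, 0, 0, 0],
    [0, 13, 0, 0, 0],
    [0, 6, 0, 0, 0],
    [0, 1.5, 0, 0, 0],
    [0, 0, 0, 0, 0],
    [0, 0, 0, 0, 0],
    [0, 0, 0, 0, 0]
  ]
}}

```text
t: 34.65
eef_pos: [664.8, -101.0, 67.1]
tcp_rot: [-0.02, 1.569, -0.176]
ft_force: [-0.1, -0.5, 0.4]
opening: 0.997
```

>>> {"fn": "apply_moves", "kwargs": {
  "increments": [
    [1, 0, 0, 0, 0],
    [1, 0, 0, 0, 0],
    [1, 0, 0, 0, 0],
    [1, 0, 0, 0, 0],
    [1, 0, 0, 0, 0],
    [1, 0, 0, 0, 0],
    [1, 0, 0, 0, 0],
    [1, 0, 0, 0, 0],
    [1, 0, 0, 0, 0],
    [1, 0, 0, 0, 0]
  ]
}}

```text
t: 35.65
eef_pos: [664.6, -100.9, 66.2]
tcp_rot: [0.32, 1.571, 0.163]
ft_force: [1.1, -1.0, -0.0]
opening: 0.335
```

>>> {"fn": "apply_moves", "kwargs": {
  "increments": [
    [1, 0, 0, 0, 0],
    [1, 0, 0, 0, 0],
    [1, 0, 0, 0, 0],
    [1, 0, 0, 0, 0]
  ]
}}

```text
t: 36.05
eef_pos: [664.5, -100.9, 66.2]
tcp_rot: [0.998, 1.571, 0.841]
ft_force: [-0.6, -0.3, 0.3]
opening: 0.332
```

The opening is 31.5 mm instead of 26, so the pillar is held about 14° askew. I'll open, turn and re-grip rather than lift that.

>>> {"fn": "apply_moves", "kwargs": {
  "increments": [
    [0.4, 0, 0, 0, 0],
    [0.4, 0, 0, 0, 0],
    [0.4, 0, 0, 0, 0],
    [0.4, 0, 0, 0, 7],
    [0.4, 0, 0, 0, 7],
    [1, 0, 0, 0, 0],
    [1, 0, 0, 0, 0],
    [1, 0, 0, 0, 0],
    [1, 0, 0, 0, 0],
    [1, 0, 0, 0, 0]
  ]
}}

```text
t: 37.05
eef_pos: [664.6, -100.9, 66.2]
tcp_rot: [0.498, 1.571, 0.098]
ft_force: [0.9, -0.1, 0.1]
opening: 0.329
```

>>> {"fn": "apply_moves", "kwargs": {
  "increments": [
    [1, 0, 0, 0, 0],
    [1, 0, 0, 0, 0],
    [1, 0, 0, 0, 0],
    [1, 0, 0, 0, 0]
  ]
}}

```text
t: 37.45
eef_pos: [664.5, -100.9, 66.3]
tcp_rot: [0.878, 1.571, 0.477]
ft_force: [1.0, -1.0, 0.7]
opening: 0.33
```

Unchanged at 31.5 mm: the pillar is pinched across its long vertical edges and jams there. That centres it and it should hold, and its turn about z doesn't matter. I'll test with a 12 mm lift while the shank is still in its hole.

>>> {"fn": "apply_moves", "kwargs": {
  "increments": [
    [1, -2, 0, 0, 0],
    [1, -4, 0, 0, 0],
    [1, -4, 0, 0, 0],
    [1, -2, 0, 0, 0],
    [1, 0, 0, 0, 0],
    [1, 0, 0, 0, 0],
    [1, 0, 0, 0, 0]
  ]
}}

```text
t: 38.15
eef_pos: [664.4, -100.9, 78.1]
tcp_rot: [2.825, 1.571, 2.424]
ft_force: [0.1, 0.3, -1.1]
opening: 0.331
```

```bash
python3 -c "
from h import *
go([664,-100.3,66],-9)
c=imaging.read_camera('scene'); b=(190,130,290,235); save(c,'pics/o.png',b,5)
c2=imaging.read_camera('wrist'); cv2.imwrite('pics/o.png',np.hstack([cv2.resize(c['pixels'][130:235,190:290,::-1],(400,420),interpolation=2),cv2.resize(c2['pixels'][170:275,206:306,::-1],(400,420),interpolation=2)]))"
```

```text
t 38.15 tcp [ 664.4 -100.9   78.1] jaw -23.0 xdir [-0.  0. -1.] shift [12.1  0.4 -0.6] turn -14.0 open 0.331 f [ 0.1  0.3 -1.1]
```

View pics/o.png

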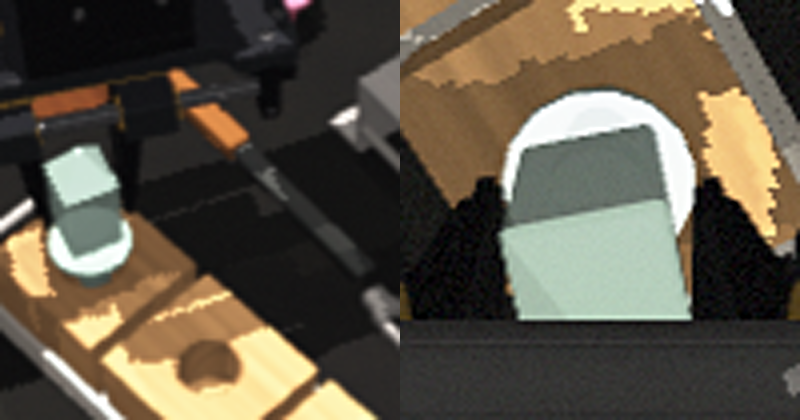

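The obelisk is held and upright, with the shank clear below the collar at (95,275), about 12° askew between the pads. Continue the lift and carry.

>>> {"fn": "apply_moves", "kwargs": {
  "increments": [
    [1, -5, 0, 0, 0],
    [1, -12, 0, 0, 0],
    [1, -18, 0, 0, 0],
    [1, -20, 0, 0, 0],
    [1, -14, 0, 0, 0],
    [1, -6, 0, 0, 0],
    [1, 0, 0, 0, 0],
    [1, 0, 0, 0, 0],
    [1, 0, 0, 0, 0]
  ]
}}

```text
t: 39.15
eef_pos: [664.1, -100.8, 152.3]
tcp_rot: [-3.049, 1.569, 2.833]
ft_force: [0.2, 0.5, -1.0]
opening: 0.333
```

```bash
python3 -c "
from h import *
go([464.5,-61.8,153])"
```

```text
t 39.15 tcp [ 664.1 -100.8  152.3] jaw -23.0 xdir [-0.001  0.    -1.   ] shift [  -0.4  -42.  -199. ] turn None open 0.333 f [ 0.2  0.5 -1. ]
```

>>> {"fn": "apply_moves", "kwargs": {
  "increments": [
    [1, 0, -4, -18, 0],
    [1, 0, -6, -30, 0],
    [1, 0, -8, -37, 0],
    [1, 0, -8, -38, 0],
    [1, 0, -7, -36, 0],
    [1, 0, -6, -25, 0],
    [1, 0, -3, -15, 0],
    [1, 0, 0, 0, 0],
    [1, 0, 0, 0, 0],
    [1, 0, 0, 0, 0]
  ]
}}

```text
t: 40.15
eef_pos: [465.8, -62.1, 153.0]
tcp_rot: [0.479, 1.571, 0.078]
ft_force: [0.1, 0.3, -0.2]
opening: 0.333
```

```bash
python3 -c "
from h import *
go([464.3,-61.6,72.3])"
```

```text
t 40.15 tcp [465.8 -62.1 153. ] jaw -23.0 xdir [ 0.  0. -1.] shift [80.7 -0.1 -1.6] turn None open 0.333 f [ 0.1  0.3 -0.2]
```

>>> {"fn": "apply_moves", "kwargs": {
  "increments": [
    [1, 20, 0, -1, 0],
    [1, 25, 0, 0, 0],
    [1, 18, 0, 0, 0],
    [1, 9, 0, 0, 0],
    [1, 4, 0, 0, 0],
    [1, 2, 0, 0, 0],
    [1, 0, 0, 0, 0],
    [1, 0, 0, 0, 0],
    [1, 0, 0, 0, 0]
  ]
}}

```text
t: 41.05
eef_pos: [464.2, -61.6, 75.8]
tcp_rot: [0.206, 1.57, -0.195]
ft_force: [-0.5, 0.2, -0.6]
opening: 0.333
```

>>> {"fn": "apply_moves", "kwargs": {
  "increments": [
    [1, 1, 0, 0, 0],
    [1, 0, 0, 0, 0],
    [1, 0, 0, 0, 0]
  ]
}}

```text
t: 41.35
eef_pos: [464.0, -61.5, 74.3]
tcp_rot: [0.902, 1.571, 0.501]
ft_force: [-0.4, -0.4, -1.2]
opening: 0.336
```

>>> {"fn": "apply_moves", "kwargs": {
  "increments": [
    [1, 1, 0, 0, 0],
    [1, 0, 0, 0, 0],
    [1, 0, 0, 0, 0]
  ]
}}

```text
t: 41.65
eef_pos: [463.9, -61.5, 73.2]
tcp_rot: [2.497, 1.571, 2.096]
ft_force: [0.1, 0.1, -1.2]
opening: 0.332
```

>>> {"fn": "apply_moves", "kwargs": {
  "increments": [
    [1, 1, 0, 0, 0],
    [1, 0, 0, 0, 0],
    [1, 0, 0, 0, 0]
  ]
}}

```text
t: 41.95
eef_pos: [463.9, -61.5, 72.2]
tcp_rot: [2.368, 1.571, 1.967]
ft_force: [-0.2, 0.6, -1.4]
opening: 0.329
```

>>> {"fn": "apply_moves", "kwargs": {
  "increments": [
    [1, 0.8, 0, 0, 0],
    [1, 0, 0, 0, 0],
    [1, 0, 0, 0, 0]
  ]
}}

```text
t: 42.25
eef_pos: [464.1, -61.5, 72.0]
tcp_rot: [0.24, 1.57, -0.161]
ft_force: [-1.8, 0.6, 9.9]
opening: 0.327
```

Contact. Release, rise and move out of the cameras' view of the rack.

>>> {"fn": "apply_moves", "kwargs": {
  "increments": [
    [0, 0, 0, 0, 0],
    [0, 0, 0, 0, 0],
    [0, 0, 0, 0, 0],
    [0, 0, 0, 0, 0],
    [0, 0, 0, 0, 0],
    [0, -15, 0, 0, 0],
    [0, -30, 0, 0, 0],
    [0, -40, 0, 0, 0],
    [0, -40, 0, 0, 0],
    [0, 0, 0, 0, 0]
  ]
}}

```text
t: 43.25
eef_pos: [465.8, -61.9, 200.7]
tcp_rot: [0.142, 1.563, -0.259]
ft_force: [-0.6, -0.6, 0.3]
opening: 0.997
```

>>> {"fn": "apply_moves", "kwargs": {
  "increments": [
    [0, 0, -45, 0, 0],
    [0, 0, -45, 0, 0],
    [0, 0, -45, 0, 0],
    [0, 0, -45, 0, 0],
    [0, 0, -45, 0, 0],
    [0, 0, -45, 0, 0],
    [0, 0, 0, 0, 0],
    [0, 0, 0, 0, 0]
  ]
}}

```text
t: 44.05
eef_pos: [357.9, -310.4, 195.6]
tcp_rot: [2.554, 1.569, 2.15]
ft_force: [-0.3, 1.0, -0.6]
opening: 0.998
```

```bash
python3 - <<'E'
from h import *
s0=status.state(); print(s0["t"],s0["eef_pos"].round(),s0["opening"])
X={"ball":(463,178.2,83),"disc":(463.3,98.3,90),"mush":(463.8,18.2,82),"obel":(464.5,-61.8,90)}
for n in("top","scene"):
    c=imaging.read_camera(n); save(c,f"pics/end_{n}.png",None,1.5)
    hsv=cv2.cvtColor(c["pixels"],cv2.COLOR_RGB2HSV).astype(int)
    # glass tint: greenish hue, faint saturation
    m=((hsv[...,0]>55)&(hsv[...,0]<100)&(hsv[...,1]>10)&(hsv[...,1]<80)).astype(np.uint8)
    m=cv2.morphologyEx(m,cv2.MORPH_OPEN,np.ones((3,3)))
    k,l,st,ce=cv2.connectedComponentsWithStats(m)
    for nm,p in X.items():
        q=proj(c,[p])[0]; i=min(range(1,k),key=lambda i:np.hypot(*(ce[i]-q))+(1000 if st[i][4]<40 else 0))
        bb=st[i]; mid=bb[:2]+bb[2:4]/2-.5
        print(n,nm,"pred",q.round(1),"blob",ce[i].round(1),"bbox",bb[:4],"mid@z",cast(c,[mid],p[2])[0].round(1))
E
```

```text
44.05 [ 358. -310.  196.] 0.9983127265588656
top ball pred [148.2 254.1] blob [498.5 206.9] bbox [489 128  23 177] mid@z [ 612.5 -507.7   83. ]
top disc pred [188.2 258.8] blob [498.5 206.9] bbox [489 128  23 177] mid@z [ 610.9 -503.3   90. ]
top mush pred [230.5 263.6] blob [498.5 206.9] bbox [489 128  23 177] mid@z [ 612.7 -508.4   82. ]
top obel pred [272.5 267.9] blob [498.5 206.9] bbox [489 128  23 177] mid@z [ 610.9 -503.3   90. ]
scene ball pred [399.2 233.2] blob [398.8 235.4] bbox [389 223  22  27] mid@z [466.5 182.3  83. ]
scene disc pred [368.1 200. ] blob [368.3 202. ] bbox [357 185  27  34] mid@z [462.9 102.7  90. ]
scene mush pred [337.2 173.4] blob [336.7 179.3] bbox [324 167  29  23] mid@z [469.6  26.9  82. ]
scene obel pred [309.3 144. ] blob [310.1 145.5] bbox [302 130  19  33] mid@z [465.1 -56.1  90. ]
```

No pictures left, so I check numerically: difference against the first top image, compared with predicted silhouettes.

```bash
python3 - <<'E'
from h import *
import pickle
a=np.linspace(0,2*np.pi,60); ring=lambda x,y,r,z:np.c_[x+r*np.cos(a),y+r*np.sin(a),0*a+z]
sh={"ball":lambda x,y:np.vstack([ring(x,y,19*np.cos(t),83+19*np.sin(t)) for t in np.linspace(-1.5,1.5,9)]),
"disc":lambda x,y:np.array([[x+d,y+25*np.cos(t),90+25*np.sin(t)] for d in(-9,9) for t in a]),
"mush":lambda x,y:np.vstack([ring(x,y,26,72),ring(x,y,26,90),ring(x,y,20,97)]),
"obel":lambda x,y:np.vstack([ring(x,y,17,68),ring(x,y,17,112),[[x,y,128]]])}
X={"ball":(463,178.2),"disc":(463.3,98.3),"mush":(463.8,18.2),"obel":(464.5,-61.8)}
for n in("top","scene"):
    c0=pickle.load(open(n+".pkl","rb")); c=imaging.read_camera(n)
    d=np.abs(c["pixels"].astype(int)-c0["pixels"]).max(2)
    for nm,(x,y) in X.items():
        P=np.vstack([sh[nm](x,y),ring(x,y,19,56)]); q=proj(c,P); lo,hi=q.min(0),q.max(0)
        u0,v0=(lo-8).astype(int);u1,v1=(hi+8).astype(int)
        m=cv2.morphologyEx((d[v0:v1,u0:u1]>22).astype(np.uint8),cv2.MORPH_OPEN,np.ones((2,2)))
        k,l,st,ce=cv2.connectedComponentsWithStats(m); i=1+st[1:,4].argmax(); b=st[i]
        print(n,nm,"pred",lo.round(),hi.round(),"seen",[b[0]+u0,b[1]+v0],[b[0]+b[2]+u0-1,b[1]+b[3]+v0-1])
b=cv2.cvtColor(c["pixels"],cv2.COLOR_RGB2GRAY)
E
```

```text
top ball pred [138. 244.] [162. 265.] seen [np.int64(140), np.int64(246)] [np.int64(163), np.int64(267)]
top disc pred [174. 250.] [202. 269.] seen [np.int64(185), np.int64(253)] [np.int64(205), np.int64(269)]
top mush pred [216. 250.] [244. 277.] seen [np.int64(218), np.int64(251)] [np.int64(246), np.int64(281)]
top obel pred [262. 258.] [282. 278.] seen [np.int64(267), np.int64(261)] [np.int64(282), np.int64(276)]
scene ball pred [385. 222.] [410. 250.] seen [np.int64(386), np.int64(223)] [np.int64(412), np.int64(251)]
scene disc pred [354. 185.] [382. 219.] seen [np.int64(355), np.int64(186)] [np.int64(384), np.int64(221)]
scene mush pred [323. 160.] [352. 190.] seen [np.int64(323), np.int64(160)] [np.int64(353), np.int64(192)]
scene obel pred [298. 130.] [319. 163.] seen [np.int64(300), np.int64(131)] [np.int64(321), np.int64(164)]
```

All four agree within 1–2 px in the scene view (about 2–3 mm), at seated height. In the top view the disc and obelisk were only partly separable. Handing in.

```bash
python3 -c "
from h import *
print(env.job_done())"
```

```text
the job is handed in; nothing more can be done
None
```

All four stoppers are in the wash rack in the tray's order from the left: ball, disc, mushroom, obelisk. Each was lowered until the wrist force showed contact (3–10 N), then released. I handed the job in at about 44 s on the robot's clock and did not touch the pink look-alikes.

**What went wrong on the way:**
- **Ball:** the first grasp slipped off while the stopper was still in its block.
- **Mushroom:** the first grasp slid off its rounded top, also in the block. The wrist picture showed the fingertips 10–15 mm behind the reported TCP, not 11 mm ahead as the interface text says. I gripped about 15 mm lower and it held.
- **Obelisk:** it was gripped a little askew about its upright axis (31.5 mm opening instead of 26), and re-gripping did not change that. It held and stood upright.

**Last checks:**
- **Scene camera:** all four outlines are within about 2 px of the predicted seated outlines, roughly 2–3 mm.
- **Top camera:** the ball matches within about 2 px. The mushroom is within 4 px at one edge and 1–2 px elsewhere. The disc and obelisk separated only partly from the light steel, so for those two I rely on the scene view and the force contact.
- **Colour masks:** the first attempt at the final check found no usable blobs in the top view, so I used image differences instead.
- **By eye:** the 16-picture limit was used up, so the final state was checked only by numbers.

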